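# Bring a coffee grinder's sunken setting knob gently onto its burrs

## Task

Set the coffee grinder to its finest point so that it can be calibrated: lift the grey cap off the grinder's wire guard and stand it, the right way up and without dropping it, on the wooden chopping board. Then reach down through the round opening of the guard and turn the orange knob clockwise, as seen from above, until you clearly feel the burrs meet; snug is enough, never force them. Let go with the knob left there, lean on neither the guard nor the things standing round about, and shift none of them.

Things in the scene. Friction and masses are not known exactly. Their poses are not given: they have to be found in the camera images.
- grinder: Coffee grinder, fixed to the worktop: round black and steel housing 148 mm across, 115 mm high, open at the top, a small switch plate with a red button on its front. Origin: centre of its underside; z up; its front faces its own -x. Inside the steel wall (inner radius 64 mm, wall top at 110 mm) is a well; its flat floor lies 60 mm above the origin.
- guard: Steel wire guard over the well, fixed to the grinder: wire rings and 12 spokes, wires 5 mm thick, their top 115 mm above the grinder's underside; round clear opening 84 mm across, centred on the grinder's axis. Same origin and axes as the grinder. 18 N on it is too much.
- grind_knob: Sunken setting knob: an upright orange bar grip 44 mm long (its own x), 14 mm thick (its own y), from 66 to 98 mm above the grinder's underside, white mark on its -x end; it stands on a black disc 42 mm across, top at 69 mm. Origin: on the turning axis (the grinder's axis) at the grinder's underside. Turns about z; drag about 0.05 N m, so it stays where it is left.
- knob_top (a point): Centre of the knob's top, on the axis, 17 mm below the top of the guard wires. The burrs meet somewhere 0.4 to 1.5 rad clockwise of the knob's start: unmarked, different every time, only to be felt. From there the resistance rises 2.2 N m per rad on top of the drag: 0.06 to 0.15 N m above the drag is snug, 0.24 N m (0.11 rad past the touch) forces the burrs and fails.
- burr_carrier: Burr carrier hidden inside the grinder, out of sight, not to be handled; same origin and axes as the grinder. Its pose tells nothing of where the burrs meet. The knob's dog bears on its lug at 20 mm radius, so 1 N of contact force is 0.02 N m.
- cap: Loose grey cap, about 0.1 kg, covering the guard's opening at the start: disc 104 mm across, 5 mm thick; below it a 74 mm wide, 5 mm deep spigot that hangs in the opening; above it an upright orange round grip 18 mm across, from 10 to 44 mm above the origin. Origin: centre of the spigot's underside, at the start 110 mm above the grinder's underside; z up.
- board: Wooden chopping board, fixed flat on the worktop to the right of the grinder: 240 mm along its own x, 360 mm along its own y, 22 mm thick. Origin: centre of its underside. Its own y is turned towards the robot (about world -x); the lemon lies on its far end, the teaspoon along its right edge (its own -x side).
- mug: Cream mug, 100 mm high, loose, standing towards the back; origin at the centre of its underside. Leave alone.
- spice_jar: Small spice jar with a dark lid, 41 mm across, 105 mm high, loose, behind the grinder to the left; origin at the underside. Leave alone.
- lemon: Yellow lemon, 78 by 55 mm, lying loose on the far end of the board; origin at its underside. Leave alone.
- teaspoon: Metal teaspoon, 138 mm long, lying loose along the right edge of the board; origin at its middle, underside. Leave alone.

How it is judged:
On the way, in this order (a step that is already met when the one before it is completed fails the run):
1. the cap is lifted clear of the guard (distance between cap and grinder above 0.15 m), for 0.1 s.
2. the cap stands released on the chopping board (x of cap in the frame of board between -0.105 and 0.105 m and y of cap in the frame of board between -0.165 and 0.165 m and z of cap in the frame of board between 0.017 and 0.028 m and angle between cap's own z axis and vertical below 0.12 rad and contact force between the fingers and cap below 0.05 N), for 0.2 s.
3. the knob is turned clockwise until the burrs bear on each other (at least 0.03 N m above the drag) (contact force between grind_knob and burr_carrier above 1.5 N), for 0.1 s.
At the end, for the whole second after the job is handed in: The cap rests released and upright (within 0.12 rad) on the board, its centre at least 15 mm inside the board's edges, and the knob has been left with the burrs still touching (at least 0.4 N of contact) (all of step 2 and linear speed of cap below 0.02 m/s and contact force between grind_knob and burr_carrier above 0.4 N).
It fails at once if the burrs are forced together (more than 0.24 N m above the drag) (contact force between grind_knob and burr_carrier above 12 N).
It fails at once if the guard is pushed with more than 18 N (contact force between any of the fingers, the arm and guard above 18 N).
It fails at once if the cap is dropped (falls free faster than 0.7 m/s) (linear speed of cap above 0.7 m/s and contact force between the fingers and cap below 0.02 N).
It fails at once if a bystander is shifted by more than 30 mm (the lemon 40 mm) (distance of any of mug, spice_jar, teaspoon from where it was at the start of the episode above 0.03 m or distance of lemon from where it was at the start of the episode above 0.04 m).
It also fails if it takes over 67 s, if anything falls off the work surface, if the arm or the gripper's body presses on something with over 40 N, if the wrist force passes 120 N, or if a joint passes its speed limit or range.

## Robot

A 6-joint arm with a two-finger parallel gripper is mounted at the origin on a cart in front of the work surface, level with it; the furniture and walls round the work are solid. World frame = base frame: x ahead of the robot, y to its left, z up, the work surface at z = 0. Lengths are in m, angles in rad, forces in N, time in s.
With the tool pointing down it reaches from about 0.25 to 0.725 m from the base axis. Payload 4 kg.
Tool frame: the origin (TCP) lies midway between the tips of the shut fingers; the grasp point (between the pads) lies 19 mm behind it (bot.grip_depth is the distance from the TCP to the grasp point, in m); y points along the fingers, x is the direction in which the jaws open and shut, and the axes are right-handed (so a half turn about y gives the same grasp; the last joint's range is limited). The gripper opens to 85 mm and grips with 20 to 120 N. Pads are 22 mm wide; open, the fingers measure 114 mm over their backs; the gripper's body (76 mm by 85 mm) begins 54 mm behind the grasp point. The pads swing forward as they close: fully open they stand 13 mm farther back than shut.
Start: joints at [1.222, 0.241, 0.005, 1.335, 0, 1.571], TCP at [0.171, 0.47, 0.231] pointing down, gripper open.
Joint ranges: [-2.72, 2.72], [-1.05, 1.87], [-1.09, 1.28], [-1.99, 2.15], [-1.42, 1.44], [-3.14, 3.14]. Speed limits (rad/s): [2.79, 2.79, 3.14, 3.14, 3.14, 3.14].

## Interface

Orientations are given as a unit quaternion [x, y, z, w].
In Python, from plant import bot gives the robot as it stands.
- The arm moves only by the tool arm_command, never from a script. Its argument "commands" is a list of rows, each an object of numbers: "rx", "ry", "rz": the turn, a rotation vector about the tool's x, y, z in rad; "x", "y", "z": the shift along the tool's x, y, z in cm; "fingers": the finger opening in cm, from 0 to 8.54. In form: [{"rx": .., "ry": .., "rz": .., "x": .., "y": .., "z": .., "fingers": ..}, ...]. A call has 1 to 12 rows; each row is the pose to reach, as a shift and turn from the pose commanded when the call began, along the tool's axes at that moment; what a row does not reach only later rows make up. A row lasts 1/8 s, in which the tool goes at most 62.5 mm and 10.7 degrees, less where a joint would pass 70% of its speed; a pose out of reach is approached as far as the arm can. A call with a gripper value outside its range is refused whole. The fingers move at their own pace and stop on an object; "newtons" is the grip in N (left out, the last holds). Time passes only in rows, so rows that repeat a pose let the fingers close. It gives the time, the measured TCP pose, the force and the opening at its end, in the units of the state.
- bot.get_obs(): the state, without advancing time (a new reading comes with each control period).
- bot.camera(name): name is "scene" or "top"; returns (picture, depth): 480x640x3 uint8, red, green, blue; 480x640 float32, m along the optical axis (not along the pixel's ray), 0 where there is no reading.
- bot.camera_info(name): a dict with "vfov" (degrees; the focal length in pixels is half the picture's height over the tangent of half this angle, whatever the lens; pixels are square), "cx", "cy" (the principal point, pixels), "dist" ([k1, k2, p1, p2, k3] as OpenCV has them; the pictures are not rectified), "xyz" and "rotation" of the camera in the world. Camera axes: x right, y down, z forward; pixel columns grow to the right and rows downward; lengths in m; the calibration is good to about 2 mm. A picture is of the moment at which its call begins. camera_info takes no time and is no camera call.
- bot.close_job(): hands the job in, once; it reports no verdict.
The state is a dict: "clock": time; "joint_positions": joint angles; "dq": joint speeds; "effort": joint torques, N m; "eef_pos": TCP position; "tool_rot": TCP orientation; "ft_force": force on the tool from outside, world axes, zero at the start; "moment": the same for the moment, N m; "grip_width": opening from 0.0 (shut) to 1.0 (fully open).
Only numpy, scipy, OpenCV 4.12 (cv2) and the standard library are available. Lean on these libraries where they do the work, as an engineer would, in place of code of your own. Each camera call takes 0.05 s, during which the arm holds its last target.

## Working session

There is one attempt and no reset: what is moved stays moved. The work goes in short steps, Python scripts to look and compute and a tool call to move; the robot and the scene stay as the last step left them, time stands still between calls to the robot, and variables do not carry over. Pictures are saved under pics/ and viewed, and the job is handed in when it is done.

Besides the shell and the picture viewer there is one more tool, called after "Emit:" as name(argument=value, ...), one argument or row to a line, values as JSON. arm_command: Moves the arm, as the interface text tells. Its arguments: {"type":"object","properties":{"commands":{"type":"array","items":{"type":"object","properties":{"rx":{"type":"number"},"ry":{"type":"number"},"rz":{"type":"number"},"x":{"type":"number"},"y":{"type":"number"},"z":{"type":"number"},"fingers":{"type":"number"}}}},"newtons":{"type":"number"}},"required":["commands"]}

```bash
ls; mkdir -p pics; cat > h.py <<'E'
import numpy as np, cv2
from plant import bot
from scipy.spatial.transform import Rotation as R
def rot(i):
    r=np.array(i["rotation"],float)
    return R.from_quat(r).as_matrix() if r.size==4 else r.reshape(3,3)
def K(i):
    f=240/np.tan(np.radians(i["vfov"])/2); return np.array([[f,0,i["cx"]],[0,f,i["cy"]],[0,0,1.]])
def ray(i,u,v):
    p=cv2.undistortPoints(np.array([[[u,v]]],float),K(i),np.array(i["dist"],float))[0,0]
    return np.array([p[0],p[1],1.])
def atz(i,u,v,z):
    d=rot(i)@ray(i,u,v); c=np.array(i["xyz"]); return c+d*(z-c[2])/d[2]
def atdepth(i,u,v,dep): return np.array(i["xyz"])+rot(i)@ray(i,u,v)*dep
def proj(i,P):
    Rm=rot(i); P=np.atleast_2d(P).astype(float); q=(P-np.array(i["xyz"]))@Rm
    return cv2.projectPoints(q,np.zeros(3),np.zeros(3),K(i),np.array(i["dist"],float))[0][:,0]
E
python3 - <<'E'
from h import *
for n in("scene","top"):
    p,d=bot.camera(n); cv2.imwrite(f"pics/{n}0.png",p[:,:,::-1]); np.save(f"pics/{n}0.npy",d); print(n,bot.camera_info(n))
print(bot.get_obs(),bot.grip_depth)
E
```

```text
pics
scene {'vfov': 55.92339454290102, 'cx': 319.22133447636793, 'cy': 236.862567470952, 'dist': array([-0.05125631,  0.        ,  0.        ,  0.        ,  0.        ]), 'xyz': array([-0.03002254, -0.46054587,  0.75043577]), 'rotation': array([ 0.81423614, -0.3976972 ,  0.17547675, -0.38479131])}
top {'vfov': 51.18039074207523, 'cx': 322.7666050688264, 'cy': 238.94394286211968, 'dist': array([0.01012662, 0.        , 0.        , 0.        , 0.        ]), 'xyz': array([ 0.45249202, -0.01283073,  1.12096136]), 'rotation': array([-0.70071557,  0.71017806, -0.0218011 ,  0.06457188])}
{'clock': 0.1, 'joint_positions': array([ 1.22199991e+00,  2.41361407e-01,  3.86154633e-03,  1.33520820e+00,
       -9.83613333e-06,  1.57081846e+00]), 'dq': array([-0.00125389, -0.00144492,  0.0038566 , -0.00085012,  0.00213614,
       -0.00061593]), 'effort': array([ 2.80808599e-04, -3.73138833e+01,  2.53009593e+01,  1.07945327e-02,
        1.38786909e-04, -6.50740006e-06]), 'eef_pos': array([0.17069214, 0.46935752, 0.23049111]), 'tool_rot': array([ 0.57956815,  0.40509961, -0.40620284, -0.57878693]), 'ft_force': array([ 0.58851612,  0.38767453, -0.25643213]), 'moment': array([-0.00826465, -0.00550992, -0.03685364]), 'grip_width': 0.9963226160909582} 0.0187
```

View pics/scene0.png

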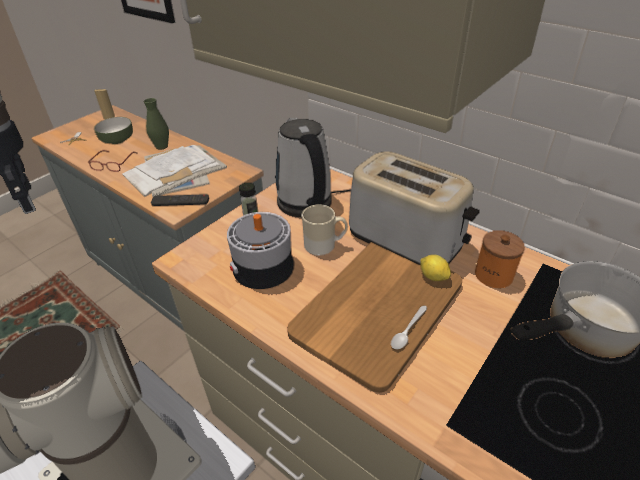

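View pics/top0.png

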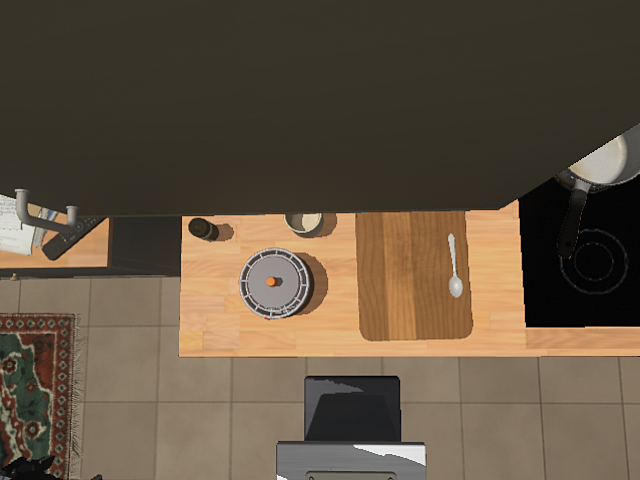

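```bash
python3 - <<'E'
from h import *
m=R.from_quat(bot.get_obs()["tool_rot"]).as_matrix();print(m.round(3))
E
```

```text
[[ 0.342 -0.001 -0.94 ]
 [ 0.94  -0.002  0.342]
 [-0.002 -1.    -0.   ]]
```

The scene shows the grinder at about (262,247) in the scene view and (276,283) in the top view, with the cap grip at (271,281) top. The board is to its right, with the spoon along the right edge, and there is an overhead cabinet at the back. Now an enlarged crop and measurements.

```bash
python3 - <<'E'
from h import *
p=cv2.imread("pics/top0.png"); d=np.load("pics/top0.npy")
cv2.imwrite("pics/top0c.png",cv2.resize(p[205:360,175:375],None,fx=4,fy=3.87,interpolation=cv2.INTER_CUBIC))
p2=cv2.imread("pics/scene0.png"); cv2.imwrite("pics/scene0c.png",cv2.resize(p2[170:300,200:360],None,fx=4.5,fy=4.5,interpolation=cv2.INTER_CUBIC))
i=bot.camera_info("top")
def info(u,v): print((u,v),atdepth(i,u,v,d[v,u]).round(4))
for q in [(271,281),(260,290),(285,270),(400,300),(360,250),(330,330),(300,150),(400,205),(201,229),(304,222),(455,260)]: info(*q)
# orange blob
hsv=cv2.cvtColor(p,cv2.COLOR_BGR2HSV)
m=((hsv[...,0]<15)&(hsv[...,1]>180)&(hsv[...,2]>120)); m[:, :250]=0;m[:,300:]=0;m[:260]=0;m[310:]=0
ys,xs=np.nonzero(m);print(len(xs),xs.min(),xs.max(),ys.min(),ys.max())
# points map: all at height 0.1-0.13 around grinder
vv,uu=np.mgrid[235:330,225:330]
pts=cv2.undistortPoints(np.stack([uu.ravel(),vv.ravel()],1).astype(float)[:,None],K(i),np.array(i["dist"]))[:,0]
D=d[235:330,225:330].ravel(); P=np.array(i["xyz"])+(np.c_[pts,np.ones(len(pts))]*D[:,None])@rot(i).T
for lo,hi in((.106,.1125),(.1125,.118),(.1175,.123),(.145,.16)):
    s=P[(P[:,2]>lo)&(P[:,2]<hi)&(D>0)]; 
    if len(s): print(lo,len(s),s.min(0).round(4),s.max(0).round(4),((s.min(0)+s.max(0))/2).round(4),np.median(s,0).round(4))
E
```

```text
(271, 281) [0.4914 0.1468 0.1528]
(260, 290) [0.475  0.1747 0.1189]
(285, 270) [0.5144 0.1239 0.1205]
(400, 300) [ 0.4524 -0.1127  0.0206]
(360, 250) [ 0.5626 -0.0286  0.0188]
(330, 330) [ 0.3882  0.0405 -0.0007]
(300, 150) [0.5733 0.0284 0.7301]
(400, 205) [ 0.574  -0.0745  0.4799]
(201, 229) [0.6033 0.3024 0.1034]
(304, 222) [0.6294 0.0963 0.0063]
(455, 260) [ 0.5375 -0.2339  0.0186]
6 268 274 278 285
0.106 427 [0.4209 0.0784 0.106 ] [0.5622 0.2194 0.1125] [0.4916 0.1489 0.1093] [0.4901 0.1515 0.1113]
0.1125 1068 [0.421  0.0783 0.1125] [0.5621 0.219  0.118 ] [0.4916 0.1487 0.1153] [0.4886 0.1466 0.1152]
0.1175 1711 [0.4274 0.0919 0.1175] [0.5594 0.2139 0.123 ] [0.4934 0.1529 0.1202] [0.4922 0.1484 0.1198]
0.145 70 [0.4837 0.14   0.1451] [0.4995 0.1569 0.1563] [0.4916 0.1485 0.1507] [0.4915 0.1486 0.1529]
```

View pics/top0c.png

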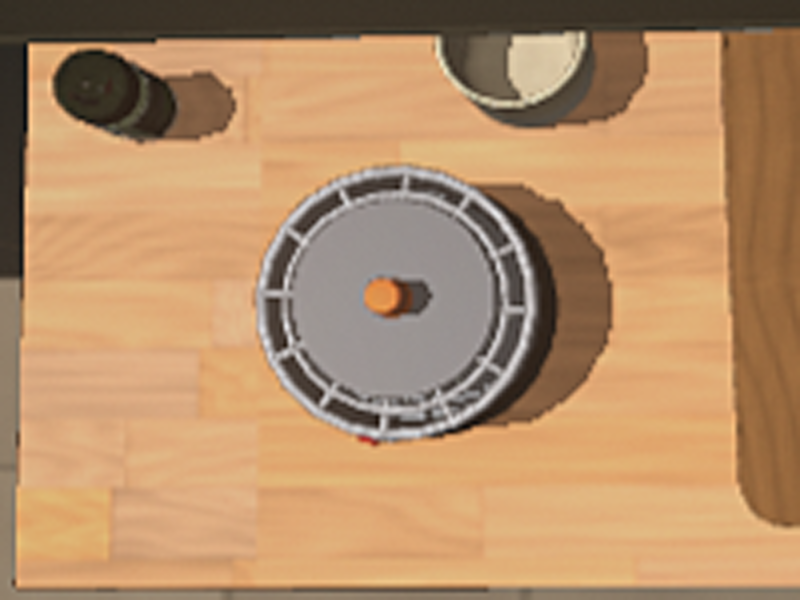

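View pics/scene0c.png

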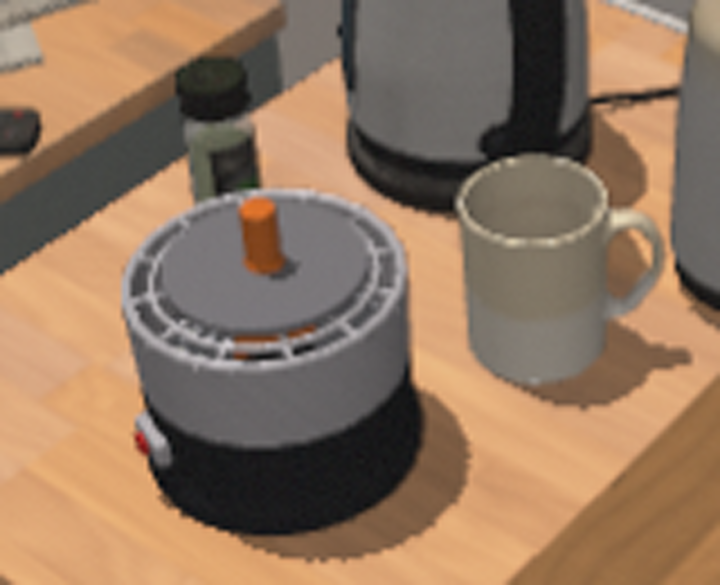

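Grinder axis at about (0.4916, 0.1487). The cap grip top measures 0.153, where 0.154 is expected. The ring span of 0.141 m also fits. The overhead cabinet is at z≥0.48, x≥0.57. Moving above the cap, with tool x aligned to world x.

Emit:
arm_command(
  commands=[
    {"x": -4.8, "y": 0.25, "z": -10.3, "ry": 0.3, "fingers": 5},
    {"x": -9.6, "y": 0.5, "z": -20.6, "ry": 0.6, "fingers": 5},
    {"x": -14.4, "y": 0.8, "z": -30.9, "ry": 0.9, "fingers": 5},
    {"x": -19.2, "y": 1.0, "z": -41.1, "ry": 1.222, "fingers": 5},
    {"x": -19.2, "y": 1.0, "z": -41.1, "ry": 1.222, "fingers": 5},
    {"x": -19.2, "y": 1.0, "z": -41.1, "ry": 1.222, "fingers": 5},
    {"x": -19.2, "y": 1.0, "z": -41.1, "ry": 1.222, "fingers": 5},
    {"x": -19.2, "y": 1.0, "z": -41.1, "ry": 1.222, "fingers": 5},
    {"x": -19.2, "y": 1.0, "z": -41.1, "ry": 1.222, "fingers": 5},
    {"x": -19.2, "y": 1.0, "z": -41.1, "ry": 1.222, "fingers": 5},
    {"x": -19.2, "y": 1.0, "z": -41.1, "ry": 1.222, "fingers": 5},
    {"x": -19.2, "y": 1.0, "z": -41.1, "ry": 1.222, "fingers": 5},
  ],
  newtons=30,
)

```text
validation failed for argument at $.co...
```

Emit:
arm_command(
  commands=[
    {"rx": 0, "ry": 0.3, "rz": 0, "x": -4.8, "y": 0.25, "z": -10.3, "fingers": 5},
    {"rx": 0, "ry": 0.6, "rz": 0, "x": -9.6, "y": 0.5, "z": -20.6, "fingers": 5},
  ],
  newtons=30,
)

```text
clock: 0.35
eef_pos: [0.2596, 0.3808, 0.2279]
tool_rot: [0.645, 0.289, -0.29, -0.645]
ft_force: [1.5, 0.8, -0.6]
grip_width: 0.607
```

```bash
cat >> h.py <<'E'
def to(target,yaw=0.0):
    """shift (cm, tool axes) and ry to reach TCP target with tool x at azimuth yaw, tool pointing down"""
    o=bot.get_obs(); m=R.from_quat(o["tool_rot"])
    s=m.inv().apply(np.array(target)-o["eef_pos"])*100
    g=R.from_matrix(np.array([[np.cos(yaw),0,-np.sin(yaw)],[np.sin(yaw),0,np.cos(yaw)],[0,-1,0]]))
    print("t",round(o["clock"],2),"pos",o["eef_pos"].round(4),"shift",s.round(2),"rv",(m.inv()*g).as_rotvec().round(4),"F",o["ft_force"].round(2),"M",o["moment"].round(3),"grip",round(o["grip_width"],3),"q",o["joint_positions"].round(2))
E
python3 -c "
from h import *
to([.4916,.1487,.215])"
```

```text
t 0.35 pos [0.2596 0.3808 0.2279] shift [ -1.92   1.3  -32.76] rv [ 7.000e-04  8.437e-01 -6.000e-04] F [ 1.47  0.81 -0.62] M [ 0.068 -0.048  0.028] grip 0.607 q [ 0.97  0.17 -0.1   1.31 -0.    1.7 ]
```

Emit:
arm_command(
  commands=[
    {"rx": 0, "ry": 0.18, "rz": 0, "x": -0.4, "y": 0.3, "z": -6.2, "fingers": 5},
    {"rx": 0, "ry": 0.36, "rz": 0, "x": -0.8, "y": 0.5, "z": -12.4, "fingers": 5},
    {"rx": 0, "ry": 0.54, "rz": 0, "x": -1.2, "y": 0.8, "z": -18.6, "fingers": 5},
    {"rx": 0, "ry": 0.72, "rz": 0, "x": -1.6, "y": 1.0, "z": -24.8, "fingers": 5},
    {"rx": 0, "ry": 0.844, "rz": 0, "x": -1.9, "y": 1.3, "z": -30, "fingers": 5},
    {"rx": 0, "ry": 0.844, "rz": 0, "x": -1.92, "y": 1.3, "z": -32.8, "fingers": 5},
    {"rx": 0, "ry": 0.844, "rz": 0, "x": -1.92, "y": 1.3, "z": -32.8, "fingers": 5},
    {"rx": 0, "ry": 0.844, "rz": 0, "x": -1.92, "y": 1.3, "z": -32.8, "fingers": 5},
  ],
  newtons=30,
)

```text
clock: 1.35
eef_pos: [0.4916, 0.1502, 0.2151]
tool_rot: [-0.707, -0.001, 0.002, 0.707]
ft_force: [0.4, -0.7, 0.9]
grip_width: 0.585
```

```bash
python3 -c "
from h import *
to([.4916,.1487,.124])
p,d=bot.camera('top'); cv2.imwrite('pics/t1.png',p[:,:,::-1])
p,d=bot.camera('scene'); cv2.imwrite('pics/s1.png',p[:,:,::-1])"
```

```text
t 1.35 pos [0.4916 0.1502 0.2151] shift [ 0.02  9.11 -0.15] rv [-0.      0.0032 -0.0015] F [ 0.44 -0.71  0.92] M [ 0.022 -0.045  0.033] grip 0.585 q [0.3  0.28 0.01 1.31 0.   1.86]
```

View pics/s1.png

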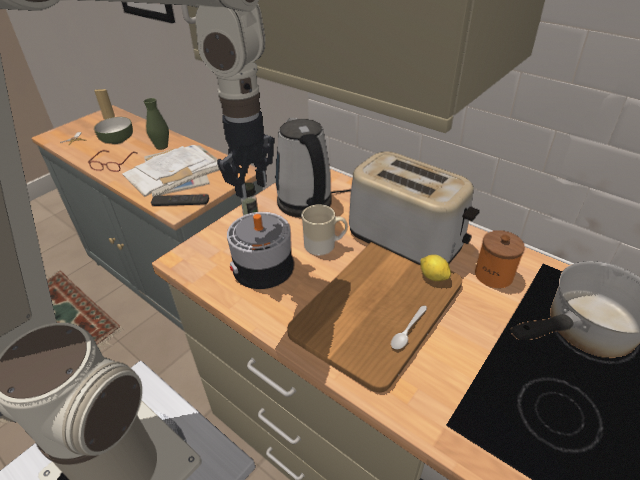

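Emit:
arm_command(
  commands=[
    {"rx": 0, "ry": 0, "rz": 0, "x": 0, "y": 2.5, "z": -0.1, "fingers": 5},
    {"rx": 0, "ry": 0, "rz": 0, "x": 0, "y": 4.5, "z": -0.1, "fingers": 5},
    {"rx": 0, "ry": 0, "rz": 0, "x": 0, "y": 5, "z": -0.1, "fingers": 5},
    {"rx": 0, "ry": 0, "rz": 0, "x": 0, "y": 5, "z": -0.1, "fingers": 5},
  ],
  newtons=30,
)

```text
clock: 1.95
eef_pos: [0.492, 0.1496, 0.1658]
tool_rot: [-0.707, -0.001, 0.002, 0.707]
ft_force: [0.6, 0.3, 0.4]
grip_width: 0.586
```

```bash
python3 -c "
from h import *
to([.4916,.1487,.124])
p,d=bot.camera('scene'); cv2.imwrite('pics/s2.png',cv2.resize(p[120:300,180:380,::-1],None,fx=3,fy=3))"
```

```text
t 1.95 pos [0.492  0.1496 0.1658] shift [-0.04  4.18 -0.09] rv [-0.      0.0042 -0.0001] F [0.56 0.32 0.35] M [-0.015  0.07  -0.026] grip 0.586 q [ 0.3   0.31 -0.08  1.18  0.    1.86]
```

View pics/s2.png

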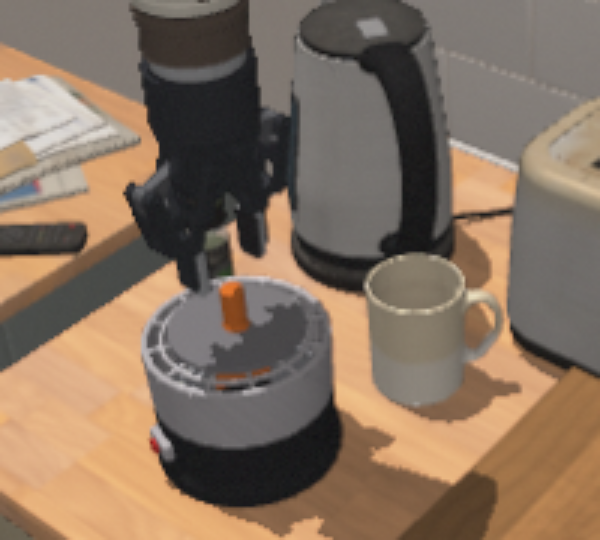

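Fingers straddle the grip (orange grip at (233,300) in the crop). Descending and closing.

Emit:
arm_command(
  commands=[
    {"rx": 0, "ry": 0, "rz": 0, "x": 0, "y": 2.2, "z": -0.1, "fingers": 5},
    {"rx": 0, "ry": 0, "rz": 0, "x": 0, "y": 3.6, "z": -0.1, "fingers": 5},
    {"rx": 0, "ry": 0, "rz": 0, "x": 0, "y": 4.1, "z": -0.1, "fingers": 5},
    {"rx": 0, "ry": 0, "rz": 0, "x": 0, "y": 4.1, "z": -0.1, "fingers": 5},
    {"rx": 0, "ry": 0, "rz": 0, "x": 0, "y": 4.1, "z": -0.1, "fingers": 3},
    {"rx": 0, "ry": 0, "rz": 0, "x": 0, "y": 4.1, "z": -0.1, "fingers": 1},
    {"rx": 0, "ry": 0, "rz": 0, "x": 0, "y": 4.1, "z": -0.1, "fingers": 0.5},
    {"rx": 0, "ry": 0, "rz": 0, "x": 0, "y": 4.1, "z": -0.1, "fingers": 0.5},
    {"rx": 0, "ry": 0, "rz": 0, "x": 0, "y": 4.1, "z": -0.1, "fingers": 0.5},
    {"rx": 0, "ry": 0, "rz": 0, "x": 0, "y": 4.1, "z": -0.1, "fingers": 0.5},
  ],
  newtons=30,
)

```text
clock: 3.25
eef_pos: [0.4929, 0.1481, 0.1252]
tool_rot: [-0.707, -0.002, 0.001, 0.707]
ft_force: [-0.5, -0.2, 5.0]
grip_width: 0.199
```

```bash
python3 -c "
from h import *
to([.4916,.1487,.124])"
```

```text
t 3.25 pos [0.4929 0.1481 0.1252] shift [-0.13  0.12  0.06] rv [-0.0004  0.003   0.0014] F [-0.52 -0.18  5.04] M [-0.056  0.152  0.019] grip 0.199 q [ 0.29  0.34 -0.15  1.08 -0.    1.86]
```

Gripped (17 mm ≈ 18 mm grip). Lifting.

Emit:
arm_command(
  commands=[
    {"rx": 0, "ry": 0, "rz": 0, "x": -0.1, "y": -1, "z": 0, "fingers": 0.5},
    {"rx": 0, "ry": 0, "rz": 0, "x": -0.1, "y": -3, "z": 0, "fingers": 0.5},
    {"rx": 0, "ry": 0, "rz": 0, "x": -0.1, "y": -6, "z": 0, "fingers": 0.5},
    {"rx": 0, "ry": 0, "rz": 0, "x": -0.1, "y": -8, "z": 0, "fingers": 0.5},
    {"rx": 0, "ry": 0, "rz": 0, "x": -0.1, "y": -8.5, "z": 0, "fingers": 0.5},
    {"rx": 0, "ry": 0, "rz": 0, "x": -0.1, "y": -8.5, "z": 0, "fingers": 0.5},
  ],
  newtons=30,
)

```text
clock: 4.0
eef_pos: [0.4911, 0.1479, 0.2092]
tool_rot: [0.707, 0.001, -0.001, -0.707]
ft_force: [-1.0, 0.2, -1.7]
grip_width: 0.198
```

```bash
python3 -c "
from h import *
to([.47,-.12,.21])
i=bot.camera_info('top');
p,d=bot.camera('top'); cv2.imwrite('pics/t3.png',p[:,:,::-1])
for q in [(-.105,.165)]: pass
for u,v in [(357,300),(357,230),(470,320),(473,300),(410,341),(447,240),(449,290)]: print(u,v,atz(i,u,v,.022).round(4))
p,d=bot.camera('scene'); cv2.imwrite('pics/s3.png',p[:,:,::-1])"
```

```text
t 4.0 pos [0.4911 0.1479 0.2092] shift [ -2.19  -0.08 -26.78] rv [ 0.0002  0.003  -0.0007] F [-1.    0.17 -1.66] M [-0.012  0.026 -0.062] grip 0.198 q [ 0.29  0.28 -0.    1.29 -0.    1.86]
357 300 [ 0.4533 -0.02    0.022 ]
357 230 [ 0.6067 -0.0227  0.022 ]
470 320 [ 0.4088 -0.2593  0.022 ]
473 300 [ 0.451  -0.2675  0.022 ]
410 341 [ 0.3653 -0.1313  0.022 ]
447 240 [ 0.5811 -0.2179  0.022 ]
449 290 [ 0.4728 -0.2178  0.022 ]
```

View pics/s3.png

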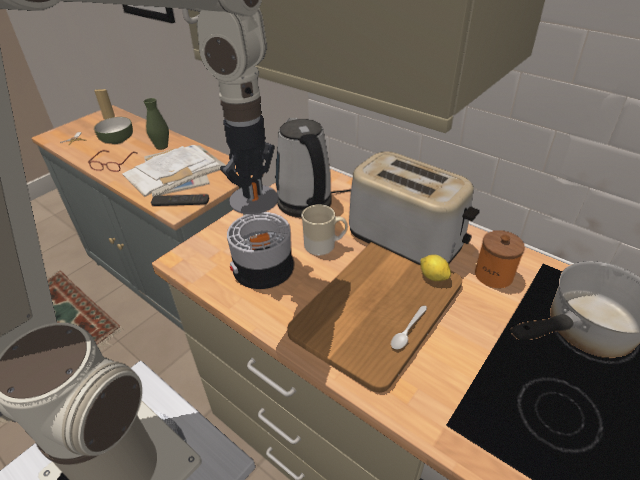

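View pics/t3.png

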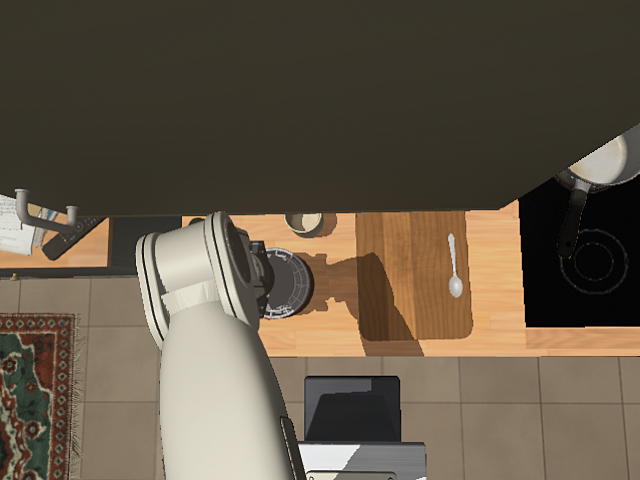

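The cap is clear of the guard. The board spans y −0.02…−0.265 from near edge x 0.365, so I'll place it at (0.46, −0.12).

Emit:
arm_command(
  commands=[
    {"rx": 0, "ry": 0, "rz": 0, "x": -0.3, "y": 0, "z": -2.5, "fingers": 0.5},
    {"rx": 0, "ry": 0, "rz": 0, "x": -0.9, "y": 0, "z": -7, "fingers": 0.5},
    {"rx": 0, "ry": 0, "rz": 0, "x": -1.5, "y": 0, "z": -12, "fingers": 0.5},
    {"rx": 0, "ry": 0, "rz": 0, "x": -2.1, "y": 0, "z": -17, "fingers": 0.5},
    {"rx": 0, "ry": 0, "rz": 0, "x": -2.7, "y": 0, "z": -22, "fingers": 0.5},
    {"rx": 0, "ry": 0, "rz": 0, "x": -3.0, "y": 0, "z": -25.5, "fingers": 0.5},
    {"rx": 0, "ry": 0, "rz": 0, "x": -3.1, "y": 0, "z": -26.8, "fingers": 0.5},
    {"rx": 0, "ry": 0, "rz": 0, "x": -3.1, "y": 2, "z": -26.8, "fingers": 0.5},
    {"rx": 0, "ry": 0, "rz": 0, "x": -3.1, "y": 6, "z": -26.8, "fingers": 0.5},
    {"rx": 0, "ry": 0, "rz": 0, "x": -3.1, "y": 10, "z": -26.8, "fingers": 0.5},
    {"rx": 0, "ry": 0, "rz": 0, "x": -3.1, "y": 13, "z": -26.8, "fingers": 0.5},
    {"rx": 0, "ry": 0, "rz": 0, "x": -3.1, "y": 14, "z": -26.8, "fingers": 0.5},
  ],
  newtons=30,
)

```text
clock: 5.6
eef_pos: [0.4593, -0.1188, 0.0672]
tool_rot: [-0.707, 0.0, 0.003, 0.708]
ft_force: [0.1, 0.7, -1.1]
grip_width: 0.2
```

```bash
python3 -c "
from h import *
to([.46,-.12,.037])
p,d=bot.camera('scene'); cv2.imwrite('pics/s4.png',cv2.resize(p[190:400,270:480,::-1],None,fx=2.8,fy=2.8))"
```

```text
t 5.6 pos [ 0.4593 -0.1188  0.0672] shift [ 0.09  3.02 -0.12] rv [-0.0016  0.0042 -0.0049] F [ 0.11  0.65 -1.08] M [0.012 0.017 0.019] grip 0.2 q [-0.25  0.34 -0.33  0.91  0.    1.31]
```

View pics/s4.png

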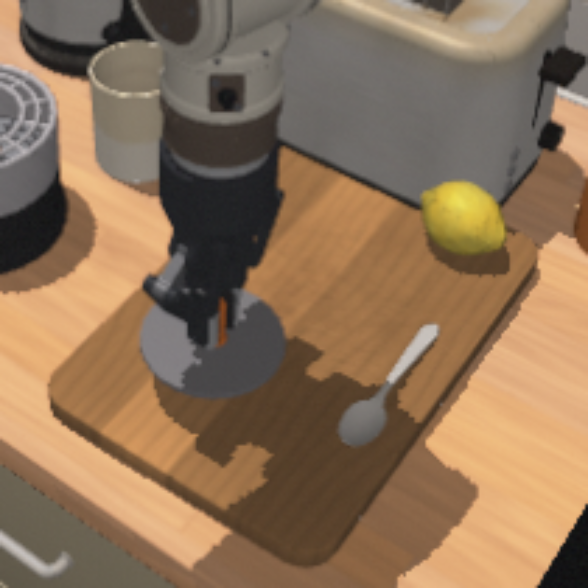

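The cap hangs level over clear board at (212,345). The spoon, at (385,390), is well clear. Lowering slowly.

Emit:
arm_command(
  commands=[
    {"rx": 0, "ry": 0, "rz": 0, "x": 0, "y": 1.2, "z": 0, "fingers": 0.5},
    {"rx": 0, "ry": 0, "rz": 0, "x": 0, "y": 2.2, "z": 0, "fingers": 0.5},
    {"rx": 0, "ry": 0, "rz": 0, "x": 0, "y": 2.6, "z": 0, "fingers": 0.5},
    {"rx": 0, "ry": 0, "rz": 0, "x": 0, "y": 2.8, "z": 0, "fingers": 0.5},
    {"rx": 0, "ry": 0, "rz": 0, "x": 0, "y": 2.9, "z": 0, "fingers": 0.5},
    {"rx": 0, "ry": 0, "rz": 0, "x": 0, "y": 3.0, "z": 0, "fingers": 0.5},
    {"rx": 0, "ry": 0, "rz": 0, "x": 0, "y": 3.0, "z": 0, "fingers": 0.5},
  ],
)

```text
clock: 6.52
eef_pos: [0.4612, -0.1202, 0.0397]
tool_rot: [0.707, 0.001, -0.001, -0.707]
ft_force: [-0.6, 0.1, -1.5]
grip_width: 0.198
```

```bash
python3 -c "
from h import *
to([.46,-.12,.037])"
```

```text
t 6.53 pos [ 0.4612 -0.1202  0.0397] shift [-0.12  0.27  0.02] rv [0.0001 0.0029 0.0002] F [-0.62  0.13 -1.5 ] M [-0.012  0.003 -0.015] grip 0.198 q [-0.25  0.37 -0.36  0.84 -0.    1.31]
```

Emit:
arm_command(
  commands=[
    {"rx": 0, "ry": 0, "rz": 0, "x": 0, "y": 0.1, "z": 0, "fingers": 0.5},
    {"rx": 0, "ry": 0, "rz": 0, "x": 0, "y": 0.2, "z": 0, "fingers": 0.5},
    {"rx": 0, "ry": 0, "rz": 0, "x": 0, "y": 0.2, "z": 0, "fingers": 0.5},
  ],
)

```text
clock: 6.9
eef_pos: [0.4611, -0.1201, 0.0375]
tool_rot: [-0.707, -0.001, 0.001, 0.707]
ft_force: [-0.6, 0.5, -1.3]
grip_width: 0.197
```

Emit:
arm_command(
  commands=[
    {"rx": 0, "ry": 0, "rz": 0, "x": 0, "y": 0.1, "z": 0, "fingers": 0.5},
    {"rx": 0, "ry": 0, "rz": 0, "x": 0, "y": 0.1, "z": 0, "fingers": 0.5},
  ],
)

```text
clock: 7.15
eef_pos: [0.4612, -0.1201, 0.0369]
tool_rot: [0.707, 0.001, -0.001, -0.707]
ft_force: [-1.9, -0.0, 3.1]
grip_width: 0.203
```

Contact with the board is felt (Fz −1.3 → +3.1). Releasing and rising.

Emit:
arm_command(
  commands=[
    {"rx": 0, "ry": 0, "rz": 0, "x": 0, "y": 0, "z": 0, "fingers": 2.5},
    {"rx": 0, "ry": 0, "rz": 0, "x": 0, "y": 0, "z": 0, "fingers": 4},
    {"rx": 0, "ry": 0, "rz": 0, "x": 0, "y": 0, "z": 0, "fingers": 5},
    {"rx": 0, "ry": 0, "rz": 0, "x": 0, "y": 0, "z": 0, "fingers": 5},
    {"rx": 0, "ry": 0, "rz": 0, "x": 0, "y": 0, "z": 0, "fingers": 5},
    {"rx": 0, "ry": 0, "rz": 0, "x": 0, "y": -1, "z": 0, "fingers": 5},
    {"rx": 0, "ry": 0, "rz": 0, "x": 0, "y": -4, "z": 0, "fingers": 5},
    {"rx": 0, "ry": 0, "rz": 0, "x": 0, "y": -9, "z": 0, "fingers": 5},
    {"rx": 0, "ry": 0, "rz": 0, "x": 0, "y": -15, "z": 0, "fingers": 5},
    {"rx": 0, "ry": 0, "rz": 0, "x": 0, "y": -17, "z": 0, "fingers": 5},
    {"rx": 0, "ry": 0, "rz": 0, "x": 0, "y": -17, "z": 0, "fingers": 5},
  ],
)

```text
clock: 8.52
eef_pos: [0.4625, -0.1205, 0.2091]
tool_rot: [0.708, 0.003, 0.001, -0.707]
ft_force: [-0.7, 1.1, -1.4]
grip_width: 0.586
```

```bash
python3 -c "
from h import *
to([.4916,.1487,.20])
p,d=bot.camera('scene'); cv2.imwrite('pics/s5.png',p[:,:,::-1])
cv2.imwrite('pics/s5c.png',cv2.resize(p[200:300,215:310,::-1],None,fx=6,fy=6,interpolation=cv2.INTER_CUBIC))
p,d=bot.camera('top'); cv2.imwrite('pics/t5.png',p[:,:,::-1]);np.save('pics/t5.npy',d)
cv2.imwrite('pics/t5c.png',cv2.resize(p[240:325,230:320,::-1],None,fx=7,fy=7,interpolation=cv2.INTER_CUBIC))"
```

```text
t 8.53 pos [ 0.4625 -0.1205  0.2091] shift [ 2.98  0.89 26.91] rv [0.0014 0.003  0.0053] F [-0.71  1.06 -1.4 ] M [-0.    -0.039  0.02 ] grip 0.586 q [-0.25  0.2  -0.1   1.26 -0.    1.31]
```

View pics/s5.png

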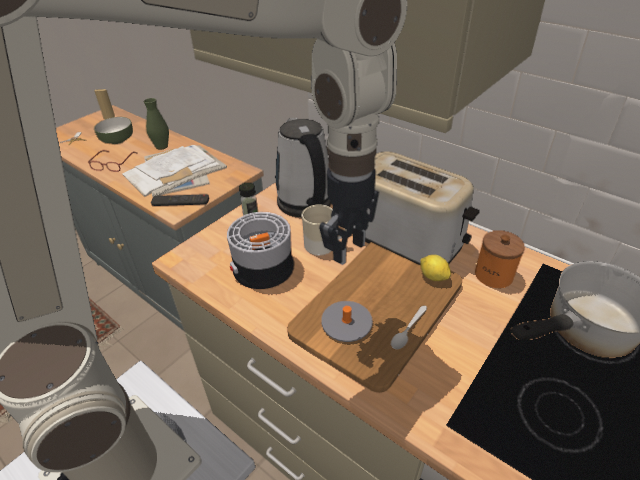

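View pics/t5c.png

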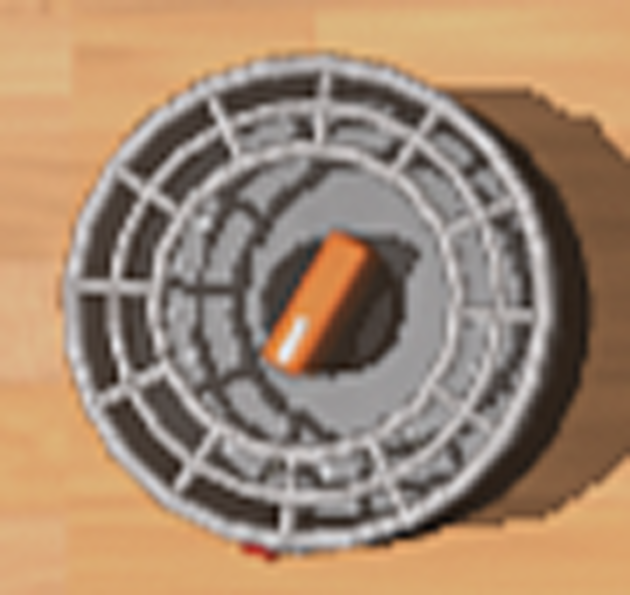

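View pics/s5c.png

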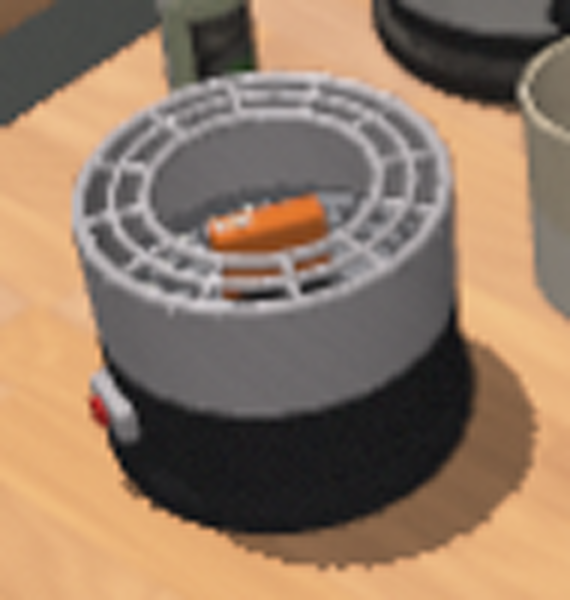

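The cap stands upright on the board at (347,320). The spoon and lemon look unmoved. The knob bar in the top crop runs from its mark end at about (283,360) to about (352,243). Computing its direction.

```bash
python3 -c "
from h import *
i=bot.camera_info('top')
# resize maps pixel centre: u=(x+.5)/7-.5+off
P=[atz(i,(x+.5)/7-.5+230,(y+.5)/7-.5+240,.098) for x,y in [(283,360),(352,243)]]
P=np.array(P);print(P.round(4),P.mean(0).round(4),np.linalg.norm(P[0]-P[1]),np.degrees(np.arctan2(*(P[1]-P[0])[[1,0]])))
img=cv2.imread('pics/t5.png');h=cv2.cvtColor(img,cv2.COLOR_BGR2HSV)
m=(h[...,1]>170)&(h[...,0]<14)&(h[...,2]>190);m[:268]=0;m[296:]=0;m[:,:264]=0;m[:,290:]=0
ys,xs=np.nonzero(m);Q=np.array([atz(i,x,y,.098) for x,y in zip(xs,ys)])
r=cv2.minAreaRect(Q[:,:2].astype(np.float32)*1000);print(len(xs),r,Q.mean(0))
c,e=np.linalg.eigh(np.cov(Q[:,:2].T));print(np.degrees(np.arctan2(e[1,1],e[0,1])))
# guard inner ring centre check from corners
d=np.load('pics/t5.npy')
"
```

```text
[[0.4732 0.1579 0.098 ]
 [0.5072 0.1376 0.098 ]] [0.4902 0.1477 0.098 ] 0.03951756461856067 -30.886324811693584
72 ((490.15997314453125, 148.5334930419922), (11.059159278869629, 40.148460388183594), 59.8913688659668) [0.49346255 0.14638142 0.098     ]
150.91046712955713
```

Knob bar at azimuth about −30°, centre ≈ (0.491, 0.148), length 40 mm (44 expected, edges soft). The jaw direction should be +60°. That puts joint 6 at 0.83, which leaves room for the full 1.6 rad clockwise. Going above the knob.

Emit:
arm_command(
  commands=[
    {"rx": 0, "ry": -0.17, "rz": 0, "x": 0.4, "y": 0, "z": 4, "fingers": 3},
    {"rx": 0, "ry": -0.34, "rz": 0, "x": 1, "y": 0, "z": 9, "fingers": 3},
    {"rx": 0, "ry": -0.51, "rz": 0, "x": 1.6, "y": 0, "z": 14, "fingers": 3},
    {"rx": 0, "ry": -0.68, "rz": 0, "x": 2.2, "y": 0, "z": 19, "fingers": 3},
    {"rx": 0, "ry": -0.85, "rz": 0, "x": 2.7, "y": 0, "z": 24, "fingers": 3},
    {"rx": 0, "ry": -1.0, "rz": 0, "x": 2.85, "y": 0, "z": 26.8, "fingers": 3},
    {"rx": 0, "ry": -1.037, "rz": 0, "x": 2.85, "y": 0, "z": 26.8, "fingers": 3},
    {"rx": 0, "ry": -1.037, "rz": 0, "x": 2.85, "y": 3, "z": 26.8, "fingers": 3},
    {"rx": 0, "ry": -1.037, "rz": 0, "x": 2.85, "y": 7, "z": 26.8, "fingers": 3},
    {"rx": 0, "ry": -1.037, "rz": 0, "x": 2.85, "y": 7, "z": 26.8, "fingers": 3},
    {"rx": 0, "ry": -1.037, "rz": 0, "x": 2.85, "y": 7, "z": 26.8, "fingers": 3},
  ],
)

```text
clock: 10.0
eef_pos: [0.4891, 0.1473, 0.1371]
tool_rot: [0.614, 0.351, -0.351, -0.614]
ft_force: [-0.7, -0.8, -0.5]
grip_width: 0.347
```

```bash
python3 -c "
from h import *
to([.4912,.1485,.073],np.radians(59.5))
p,d=bot.camera('scene'); 
cv2.imwrite('pics/s6c.png',cv2.resize(p[130:300,190:340,::-1],None,fx=3.5,fy=3.5,interpolation=cv2.INTER_CUBIC))"
```

```text
t 10.0 pos [0.4891 0.1473 0.1371] shift [ 0.21  6.41 -0.12] rv [ 0.0001  0.0001 -0.0002] F [-0.68 -0.79 -0.53] M [ 0.033 -0.01  -0.001] grip 0.347 q [ 0.29  0.32 -0.14  1.11 -0.    0.82]
```

View pics/s6c.png

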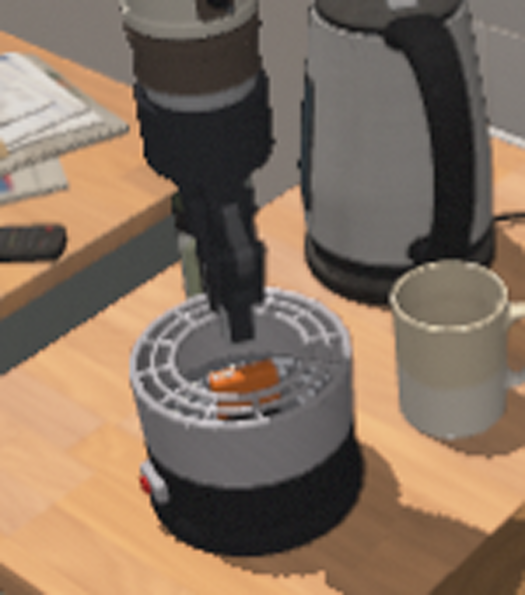

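The fingers hang over the opening at (238,330), aligned with the knob at (243,378). Descending, then checking force.

Emit:
arm_command(
  commands=[
    {"rx": 0, "ry": 0, "rz": 0, "x": 0.2, "y": 0.5, "z": -0.1, "fingers": 3},
    {"rx": 0, "ry": 0, "rz": 0, "x": 0.2, "y": 2, "z": -0.1, "fingers": 3},
    {"rx": 0, "ry": 0, "rz": 0, "x": 0.2, "y": 3, "z": -0.1, "fingers": 3},
    {"rx": 0, "ry": 0, "rz": 0, "x": 0.2, "y": 3.6, "z": -0.1, "fingers": 3},
    {"rx": 0, "ry": 0, "rz": 0, "x": 0.2, "y": 4.2, "z": -0.1, "fingers": 3},
    {"rx": 0, "ry": 0, "rz": 0, "x": 0.2, "y": 4.2, "z": -0.1, "fingers": 3},
  ],
)

```text
clock: 10.8
eef_pos: [0.4904, 0.1491, 0.094]
tool_rot: [-0.614, -0.351, 0.352, 0.614]
ft_force: [0.6, 0.7, 0.4]
grip_width: 0.35
```

```bash
python3 -c "
from h import *
to([.4912,.1485,.073],np.radians(59.5))
p,d=bot.camera('scene'); 
cv2.imwrite('pics/s7c.png',cv2.resize(p[130:300,190:340,::-1],None,fx=3.5,fy=3.5,interpolation=cv2.INTER_CUBIC))"
```

```text
t 10.8 pos [0.4904 0.1491 0.094 ] shift [-0.01  2.1  -0.1 ] rv [-0.0008  0.0015 -0.0008] F [0.57 0.7  0.45] M [-0.015 -0.046  0.026] grip 0.35 q [ 0.3   0.37 -0.19  1.01  0.    0.83]
```

View pics/s7c.png

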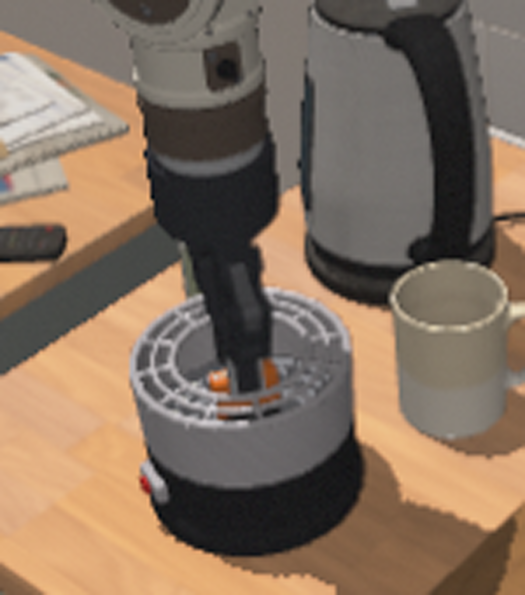

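No contact so far, and the fingers are inside the ring. Going down another 19 mm, then closing gently.

Emit:
arm_command(
  commands=[
    {"rx": 0, "ry": 0, "rz": 0, "x": 0, "y": 0.7, "z": -0.1, "fingers": 3},
    {"rx": 0, "ry": 0, "rz": 0, "x": 0, "y": 1.4, "z": -0.1, "fingers": 3},
    {"rx": 0, "ry": 0, "rz": 0, "x": 0, "y": 1.9, "z": -0.1, "fingers": 3},
    {"rx": 0, "ry": 0, "rz": 0, "x": 0, "y": 1.9, "z": -0.1, "fingers": 3},
  ],
  newtons=20,
)

```text
clock: 11.35
eef_pos: [0.4911, 0.1485, 0.0749]
tool_rot: [-0.614, -0.351, 0.352, 0.614]
ft_force: [-0.4, 0.4, 0.6]
grip_width: 0.352
```

```bash
python3 -c "
from h import *
to([.4912,.1485,.073],np.radians(59.5))"
```

```text
t 11.35 pos [0.4911 0.1485 0.0749] shift [ 0.01  0.19 -0.01] rv [-0.0009  0.0015 -0.001 ] F [-0.38  0.4   0.64] M [ 0.035  0.011 -0.009] grip 0.352 q [ 0.29  0.39 -0.22  0.96  0.    0.82]
```

Emit:
arm_command(
  commands=[
    {"rx": 0, "ry": 0, "rz": 0, "x": 0, "y": 0, "z": 0, "fingers": 2},
    {"rx": 0, "ry": 0, "rz": 0, "x": 0, "y": 0, "z": 0, "fingers": 1},
    {"rx": 0, "ry": 0, "rz": 0, "x": 0, "y": 0, "z": 0, "fingers": 0.7},
    {"rx": 0, "ry": 0, "rz": 0, "x": 0, "y": 0, "z": 0, "fingers": 0.7},
    {"rx": 0, "ry": 0, "rz": 0, "x": 0, "y": 0, "z": 0, "fingers": 0.7},
    {"rx": 0, "ry": 0, "rz": 0, "x": 0, "y": 0, "z": 0, "fingers": 0.7},
  ],
  newtons=25,
)

```text
clock: 12.1
eef_pos: [0.4917, 0.1486, 0.0758]
tool_rot: [0.614, 0.351, -0.351, -0.614]
ft_force: [-0.8, -1.5, 3.3]
grip_width: 0.159
```

```bash
cat >> h.py <<'E'
def feel(n=8):
    A=[]
    for k in range(n):
        o=bot.get_obs(); m=R.from_quat(o["tool_rot"]).as_matrix()
        A.append(np.r_[o["ft_force"],o["moment"],o["effort"][5],o["joint_positions"][5],np.arctan2(m[1,0],m[0,0]),o["eef_pos"]])
        if k<n-1: bot.camera("top")
    A=np.array(A); a=A.mean(0)
    print("t",round(bot.get_obs()["clock"],2),"F",a[:3].round(2),"M",a[3:6].round(4),"sdMz",A[:,5].std().round(4),"eff6 %.4f"%a[6],A[:,6].round(3)[-2:],"q6 %.4f yaw %.4f"%(a[7],a[8]),a[9:].round(4),"grip",round(bot.get_obs()["grip_width"],3))
E
python3 -c "
from h import *
feel()"
```

```text
t 12.45 F [-0.83 -1.59  4.33] M [-0.3199  0.2769 -0.0037] sdMz 0.0174 eff6 -0.0138 [-0.014 -0.014] q6 0.8245 yaw 1.0399 [0.4917 0.1486 0.0758] grip 0.157
```

Effort on joint 6 is nearly noise-free. Turning 0.3 rad first, since the earliest touch is at 0.4.

Emit:
arm_command(
  commands=[
    {"rx": 0, "ry": 0.1, "rz": 0, "x": 0, "y": 0, "z": 0, "fingers": 0.7},
    {"rx": 0, "ry": 0.2, "rz": 0, "x": 0, "y": 0, "z": 0, "fingers": 0.7},
    {"rx": 0, "ry": 0.3, "rz": 0, "x": 0, "y": 0, "z": 0, "fingers": 0.7},
  ],
)

```text
clock: 12.82
eef_pos: [0.4918, 0.1487, 0.0758]
tool_rot: [0.66, 0.255, -0.255, -0.66]
ft_force: [-1.4, -0.9, 5.1]
grip_width: 0.157
```

```bash
python3 -c "
from h import *
feel(6)"
```

```text
t 13.07 F [-1.46 -1.44  5.12] M [-0.3191  0.2472 -0.0238] sdMz 0.0704 eff6 -0.0329 [-0.038 -0.049] q6 1.1253 yaw 0.7392 [0.4918 0.1487 0.0758] grip 0.152
```

Emit:
arm_command(
  commands=[
    {"rx": 0, "ry": 0.03, "rz": 0, "x": 0, "y": 0, "z": 0, "fingers": 0.7},
    {"rx": 0, "ry": 0.06, "rz": 0, "x": 0, "y": 0, "z": 0, "fingers": 0.7},
  ],
)

```text
clock: 13.32
eef_pos: [0.4918, 0.1487, 0.0758]
tool_rot: [0.667, 0.236, -0.236, -0.667]
ft_force: [-0.7, -0.6, 4.8]
grip_width: 0.159
```

```bash
sed -i 's/A\[:,6\].round(3)\[-2:\]/A[:,6].round(3),A[:,5].round(3)/' h.py; python3 -c "
from h import *
feel(6)"
```

```text
t 13.57 F [-1.01 -1.17  5.08] M [-0.3018  0.2404 -0.01  ] sdMz 0.0716 eff6 -0.0266 [-0.13   0.081  0.024 -0.036 -0.048 -0.05 ] [ 0.122 -0.025  0.032 -0.053 -0.03  -0.105] q6 1.1836 yaw 0.6809 [0.4918 0.1487 0.0758] grip 0.156
```

After a move the effort rings for about 0.15 s, then settles (stiction hides ±0.05). Creeping in 0.04–0.05 rad steps made of small increments, reading after each.

Emit:
arm_command(
  commands=[
    {"rx": 0, "ry": 0.01, "rz": 0, "x": 0, "y": 0, "z": 0, "fingers": 0.7},
    {"rx": 0, "ry": 0.02, "rz": 0, "x": 0, "y": 0, "z": 0, "fingers": 0.7},
    {"rx": 0, "ry": 0.03, "rz": 0, "x": 0, "y": 0, "z": 0, "fingers": 0.7},
    {"rx": 0, "ry": 0.04, "rz": 0, "x": 0, "y": 0, "z": 0, "fingers": 0.7},
  ],
)

```text
clock: 14.08
eef_pos: [0.4918, 0.1487, 0.0758]
tool_rot: [0.671, 0.223, -0.223, -0.671]
ft_force: [-1.4, -1.7, 6.1]
grip_width: 0.158
```

```bash
python3 -c "
from h import *
feel(5)"
```

```text
t 14.28 F [-0.9  -1.31  5.29] M [-0.3119  0.227   0.0036] sdMz 0.0376 eff6 0.0100 [-0.01   0.047  0.023 -0.003 -0.007] [ 0.015  0.061 -0.01  -0.055  0.008] q6 1.2232 yaw 0.6413 [0.4918 0.1487 0.0758] grip 0.158
```

Emit:
arm_command(
  commands=[
    {"rx": 0, "ry": 0.01, "rz": 0, "x": 0, "y": 0, "z": 0, "fingers": 0.7},
    {"rx": 0, "ry": 0.02, "rz": 0, "x": 0, "y": 0, "z": 0, "fingers": 0.7},
    {"rx": 0, "ry": 0.03, "rz": 0, "x": 0, "y": 0, "z": 0, "fingers": 0.7},
    {"rx": 0, "ry": 0.04, "rz": 0, "x": 0, "y": 0, "z": 0, "fingers": 0.7},
  ],
)

```text
clock: 14.78
eef_pos: [0.4918, 0.1488, 0.0758]
tool_rot: [-0.675, -0.21, 0.209, 0.675]
ft_force: [-0.4, -1.6, 5.2]
grip_width: 0.161
```

```bash
python3 -c "
from h import *
feel(5)"
```

```text
t 14.97 F [-1.03 -1.6   5.06] M [-0.2971  0.227  -0.01  ] sdMz 0.0284 eff6 0.0131 [ 0.004  0.043  0.023 -0.001 -0.004] [ 0.042 -0.021 -0.041 -0.006 -0.025] q6 1.2633 yaw 0.6012 [0.4918 0.1488 0.0758] grip 0.157
```

Emit:
arm_command(
  commands=[
    {"rx": 0, "ry": 0.01, "rz": 0, "x": 0, "y": 0, "z": 0, "fingers": 0.7},
    {"rx": 0, "ry": 0.02, "rz": 0, "x": 0, "y": 0, "z": 0, "fingers": 0.7},
    {"rx": 0, "ry": 0.03, "rz": 0, "x": 0, "y": 0, "z": 0, "fingers": 0.7},
    {"rx": 0, "ry": 0.04, "rz": 0, "x": 0, "y": 0, "z": 0, "fingers": 0.7},
  ],
)

```text
clock: 15.48
eef_pos: [0.4919, 0.1488, 0.0758]
tool_rot: [-0.679, -0.196, 0.196, 0.679]
ft_force: [-0.9, -2.0, 4.4]
grip_width: 0.156
```

```bash
python3 -c "
from h import *
feel(5)"
```

```text
t 15.68 F [-1.28 -1.24  4.98] M [-0.3173  0.2264  0.0146] sdMz 0.0295 eff6 0.0090 [-0.01   0.046  0.021 -0.004 -0.008] [ 0.058  0.034  0.012 -0.026 -0.006] q6 1.3033 yaw 0.5612 [0.4919 0.1488 0.0758] grip 0.155
```

The baseline repeats well (settled −0.005, peak 0.045), so a touch will show clearly. Continuing in 0.05 steps with a hold row.

Emit:
arm_command(
  commands=[
    {"rx": 0, "ry": 0.01, "rz": 0, "x": 0, "y": 0, "z": 0, "fingers": 0.7},
    {"rx": 0, "ry": 0.02, "rz": 0, "x": 0, "y": 0, "z": 0, "fingers": 0.7},
    {"rx": 0, "ry": 0.03, "rz": 0, "x": 0, "y": 0, "z": 0, "fingers": 0.7},
    {"rx": 0, "ry": 0.04, "rz": 0, "x": 0, "y": 0, "z": 0, "fingers": 0.7},
    {"rx": 0, "ry": 0.05, "rz": 0, "x": 0, "y": 0, "z": 0, "fingers": 0.7},
    {"rx": 0, "ry": 0.05, "rz": 0, "x": 0, "y": 0, "z": 0, "fingers": 0.7},
  ],
)

```text
clock: 16.42
eef_pos: [0.4919, 0.1488, 0.0758]
tool_rot: [-0.684, -0.179, 0.179, 0.684]
ft_force: [-0.6, -1.5, 4.4]
grip_width: 0.16
```

```bash
python3 -c "
from h import *
feel(2)"
```

```text
t 16.48 F [-1.15 -1.35  4.85] M [-0.3358  0.2008  0.0028] sdMz 0.0462 eff6 -0.0020 [ 0.003 -0.007] [ 0.049 -0.043] q6 1.3534 yaw 0.5111 [0.4919 0.1488 0.0758] grip 0.157
```

Emit:
arm_command(
  commands=[
    {"rx": 0, "ry": 0.01, "rz": 0, "x": 0, "y": 0, "z": 0, "fingers": 0.7},
    {"rx": 0, "ry": 0.02, "rz": 0, "x": 0, "y": 0, "z": 0, "fingers": 0.7},
    {"rx": 0, "ry": 0.03, "rz": 0, "x": 0, "y": 0, "z": 0, "fingers": 0.7},
    {"rx": 0, "ry": 0.04, "rz": 0, "x": 0, "y": 0, "z": 0, "fingers": 0.7},
    {"rx": 0, "ry": 0.04, "rz": 0, "x": 0, "y": 0, "z": 0, "fingers": 0.7},
  ],
)

```text
clock: 17.1
eef_pos: [0.4919, 0.1488, 0.0758]
tool_rot: [-0.688, -0.165, 0.165, 0.688]
ft_force: [-0.0, -1.8, 5.9]
grip_width: 0.16
```

```bash
python3 -c "
from h import *
feel(2)"
```

```text
t 17.15 F [-0.47 -0.99  5.39] M [-0.2766  0.1975  0.0124] sdMz 0.036 eff6 -0.0013 [ 0.004 -0.007] [-0.024  0.048] q6 1.3934 yaw 0.4711 [0.4919 0.1488 0.0758] grip 0.158
```

Emit:
arm_command(
  commands=[
    {"rx": 0, "ry": 0.01, "rz": 0, "x": 0, "y": 0, "z": 0, "fingers": 0.7},
    {"rx": 0, "ry": 0.02, "rz": 0, "x": 0, "y": 0, "z": 0, "fingers": 0.7},
    {"rx": 0, "ry": 0.03, "rz": 0, "x": 0, "y": 0, "z": 0, "fingers": 0.7},
    {"rx": 0, "ry": 0.04, "rz": 0, "x": 0, "y": 0, "z": 0, "fingers": 0.7},
    {"rx": 0, "ry": 0.05, "rz": 0, "x": 0, "y": 0, "z": 0, "fingers": 0.7},
    {"rx": 0, "ry": 0.05, "rz": 0, "x": 0, "y": 0, "z": 0, "fingers": 0.7},
  ],
)

```text
clock: 17.9
eef_pos: [0.4919, 0.1488, 0.0758]
tool_rot: [-0.691, -0.148, 0.147, 0.692]
ft_force: [-0.9, -1.4, 5.3]
grip_width: 0.159
```

```bash
python3 -c "
from h import *
feel(2)"
```

```text
t 17.95 F [-1.34 -1.17  5.2 ] M [-0.2481  0.1868  0.0227] sdMz 0.0073 eff6 -0.0021 [ 0.003 -0.007] [0.015 0.03 ] q6 1.4436 yaw 0.4209 [0.4919 0.1488 0.0758] grip 0.159
```

Emit:
arm_command(
  commands=[
    {"rx": 0, "ry": 0.01, "rz": 0, "x": 0, "y": 0, "z": 0, "fingers": 0.7},
    {"rx": 0, "ry": 0.02, "rz": 0, "x": 0, "y": 0, "z": 0, "fingers": 0.7},
    {"rx": 0, "ry": 0.03, "rz": 0, "x": 0, "y": 0, "z": 0, "fingers": 0.7},
    {"rx": 0, "ry": 0.04, "rz": 0, "x": 0, "y": 0, "z": 0, "fingers": 0.7},
    {"rx": 0, "ry": 0.05, "rz": 0, "x": 0, "y": 0, "z": 0, "fingers": 0.7},
    {"rx": 0, "ry": 0.05, "rz": 0, "x": 0, "y": 0, "z": 0, "fingers": 0.7},
  ],
)

```text
clock: 18.7
eef_pos: [0.4919, 0.1488, 0.0758]
tool_rot: [-0.695, -0.131, 0.13, 0.695]
ft_force: [-1.2, -1.1, 6.1]
grip_width: 0.161
```

```bash
python3 -c "
from h import *
feel(2)"
```

```text
t 18.75 F [-1.34 -1.14  5.73] M [-0.2688  0.1802 -0.0157] sdMz 0.036 eff6 -0.0020 [ 0.003 -0.007] [-0.052  0.02 ] q6 1.4937 yaw 0.3709 [0.4919 0.1488 0.0758] grip 0.162
```

Emit:
arm_command(
  commands=[
    {"rx": 0, "ry": 0.01, "rz": 0, "x": 0, "y": 0, "z": 0, "fingers": 0.7},
    {"rx": 0, "ry": 0.02, "rz": 0, "x": 0, "y": 0, "z": 0, "fingers": 0.7},
    {"rx": 0, "ry": 0.03, "rz": 0, "x": 0, "y": 0, "z": 0, "fingers": 0.7},
    {"rx": 0, "ry": 0.04, "rz": 0, "x": 0, "y": 0, "z": 0, "fingers": 0.7},
    {"rx": 0, "ry": 0.05, "rz": 0, "x": 0, "y": 0, "z": 0, "fingers": 0.7},
    {"rx": 0, "ry": 0.05, "rz": 0, "x": 0, "y": 0, "z": 0, "fingers": 0.7},
  ],
)

```text
clock: 19.5
eef_pos: [0.4919, 0.1488, 0.0758]
tool_rot: [-0.698, -0.113, 0.113, 0.698]
ft_force: [-1.3, -1.5, 5.8]
grip_width: 0.156
```

```bash
python3 -c "
from h import *
feel(2)"
```

```text
t 19.55 F [-0.95 -1.32  5.73] M [-0.2989  0.1532 -0.0243] sdMz 0.0318 eff6 -0.0019 [ 0.003 -0.007] [ 0.007 -0.056] q6 1.5438 yaw 0.3207 [0.492  0.1488 0.0758] grip 0.158
```

Emit:
arm_command(
  commands=[
    {"rx": 0, "ry": 0.01, "rz": 0, "x": 0, "y": 0, "z": 0, "fingers": 0.7},
    {"rx": 0, "ry": 0.02, "rz": 0, "x": 0, "y": 0, "z": 0, "fingers": 0.7},
    {"rx": 0, "ry": 0.03, "rz": 0, "x": 0, "y": 0, "z": 0, "fingers": 0.7},
    {"rx": 0, "ry": 0.04, "rz": 0, "x": 0, "y": 0, "z": 0, "fingers": 0.7},
    {"rx": 0, "ry": 0.05, "rz": 0, "x": 0, "y": 0, "z": 0, "fingers": 0.7},
    {"rx": 0, "ry": 0.05, "rz": 0, "x": 0, "y": 0, "z": 0, "fingers": 0.7},
  ],
)

```text
clock: 20.3
eef_pos: [0.492, 0.1488, 0.0758]
tool_rot: [-0.701, -0.096, 0.095, 0.701]
ft_force: [-1.3, -1.9, 5.3]
grip_width: 0.157
```

```bash
python3 -c "
from h import *
feel(2)
p,d=bot.camera('scene'); 
cv2.imwrite('pics/s8c.png',cv2.resize(p[190:300,210:320,::-1],None,fx=5,fy=5,interpolation=cv2.INTER_CUBIC))"
```

```text
t 20.35 F [-1.01 -1.41  5.69] M [-0.2669  0.1579 -0.0277] sdMz 0.0047 eff6 -0.0013 [ 0.004 -0.007] [-0.023 -0.032] q6 1.5939 yaw 0.2706 [0.492  0.1488 0.0758] grip 0.155
```

View pics/s8c.png

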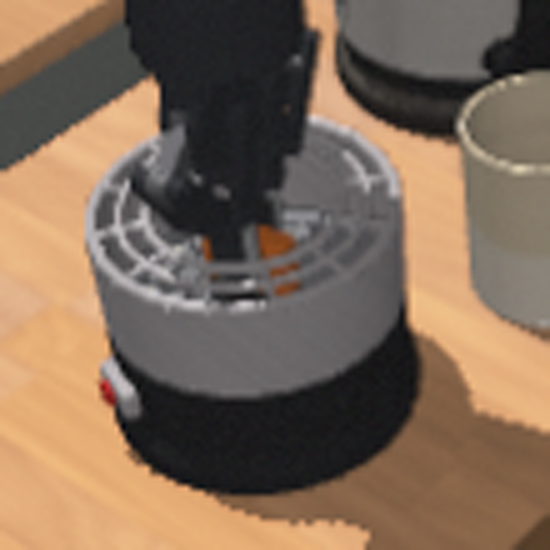

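The bar follows the fingers (orange visible either side, about (205,245) and (280,250)). Continuing.

Emit:
arm_command(
  commands=[
    {"rx": 0, "ry": 0.01, "rz": 0, "x": 0, "y": 0, "z": 0, "fingers": 0.7},
    {"rx": 0, "ry": 0.02, "rz": 0, "x": 0, "y": 0, "z": 0, "fingers": 0.7},
    {"rx": 0, "ry": 0.03, "rz": 0, "x": 0, "y": 0, "z": 0, "fingers": 0.7},
    {"rx": 0, "ry": 0.04, "rz": 0, "x": 0, "y": 0, "z": 0, "fingers": 0.7},
    {"rx": 0, "ry": 0.05, "rz": 0, "x": 0, "y": 0, "z": 0, "fingers": 0.7},
    {"rx": 0, "ry": 0.05, "rz": 0, "x": 0, "y": 0, "z": 0, "fingers": 0.7},
  ],
)

```text
clock: 21.15
eef_pos: [0.492, 0.1488, 0.0758]
tool_rot: [-0.703, -0.078, 0.077, 0.703]
ft_force: [0.4, -1.1, 4.8]
grip_width: 0.156
```

```bash
python3 -c "
from h import *
feel(2)"
```

```text
t 21.2 F [ 0.14 -1.05  4.85] M [-0.2825  0.0992  0.0402] sdMz 0.031 eff6 0.0392 [0.045 0.034] [0.071 0.009] q6 1.6440 yaw 0.2205 [0.492  0.1488 0.0758] grip 0.161
```

Effort rose by 0.041 above the baseline, so the burrs are probably touching. Taking smaller 0.02 steps to confirm.

Emit:
arm_command(
  commands=[
    {"rx": 0, "ry": 0.01, "rz": 0, "x": 0, "y": 0, "z": 0, "fingers": 0.7},
    {"rx": 0, "ry": 0.02, "rz": 0, "x": 0, "y": 0, "z": 0, "fingers": 0.7},
    {"rx": 0, "ry": 0.02, "rz": 0, "x": 0, "y": 0, "z": 0, "fingers": 0.7},
  ],
)

```text
clock: 21.58
eef_pos: [0.492, 0.1488, 0.0758]
tool_rot: [-0.703, -0.071, 0.07, 0.704]
ft_force: [0.2, -0.8, 5.6]
grip_width: 0.16
```

```bash
python3 -c "
from h import *
feel(4)"
```

```text
t 21.73 F [ 0.04 -1.09  5.37] M [-0.2271  0.0711  0.067 ] sdMz 0.0076 eff6 0.0597 [0.068 0.058 0.056 0.057] [0.072 0.059 0.06  0.077] q6 1.6641 yaw 0.2004 [0.4921 0.1488 0.0758] grip 0.161
```

Emit:
arm_command(
  commands=[
    {"rx": 0, "ry": 0.01, "rz": 0, "x": 0, "y": 0, "z": 0, "fingers": 0.7},
    {"rx": 0, "ry": 0.02, "rz": 0, "x": 0, "y": 0, "z": 0, "fingers": 0.7},
    {"rx": 0, "ry": 0.02, "rz": 0, "x": 0, "y": 0, "z": 0, "fingers": 0.7},
  ],
)

```text
clock: 22.1
eef_pos: [0.4921, 0.1488, 0.0758]
tool_rot: [-0.704, -0.064, 0.063, 0.704]
ft_force: [-0.5, -0.4, 4.3]
grip_width: 0.153
```

```bash
python3 -c "
from h import *
feel(4)"
```

```text
t 22.25 F [-0.31 -1.07  4.95] M [-0.2763  0.0264  0.0801] sdMz 0.0114 eff6 0.0855 [0.094 0.083 0.082 0.082] [0.063 0.082 0.079 0.096] q6 1.6841 yaw 0.1803 [0.4921 0.1488 0.0758] grip 0.154
```

Emit:
arm_command(
  commands=[
    {"rx": 0, "ry": 0.008, "rz": 0, "x": 0, "y": 0, "z": 0, "fingers": 0.7},
    {"rx": 0, "ry": 0.016, "rz": 0, "x": 0, "y": 0, "z": 0, "fingers": 0.7},
  ],
)

```text
clock: 22.5
eef_pos: [0.4921, 0.1488, 0.0758]
tool_rot: [-0.705, -0.058, 0.058, 0.705]
ft_force: [-0.0, -1.1, 5.2]
grip_width: 0.155
```

```bash
python3 -c "
from h import *
feel(6)"
```

```text
t 22.75 F [-0.03 -1.34  4.73] M [-0.2506  0.0336  0.1167] sdMz 0.0267 eff6 0.1218 [0.112 0.15  0.133 0.114 0.111 0.111] [0.164 0.101 0.1   0.125 0.081 0.129] q6 1.7003 yaw 0.1643 [0.4921 0.1488 0.0758] grip 0.16
```

Now 0.105–0.117 N m above the drag by two readings (peak and settled), which is snug. I'll unload the wrist a little so the knob doesn't spring back on release (drag holds the knob), then open.

Emit:
arm_command(
  commands=[
    {"rx": 0, "ry": -0.006, "rz": 0, "x": 0, "y": 0, "z": 0, "fingers": 0.7},
    {"rx": 0, "ry": -0.012, "rz": 0, "x": 0, "y": 0, "z": 0, "fingers": 0.7},
    {"rx": 0, "ry": -0.012, "rz": 0, "x": 0, "y": 0, "z": 0, "fingers": 0.7},
  ],
)

```text
clock: 23.12
eef_pos: [0.4921, 0.1488, 0.0758]
tool_rot: [-0.704, -0.063, 0.062, 0.704]
ft_force: [0.0, -1.0, 5.1]
grip_width: 0.158
```

```bash
python3 -c "
from h import *
feel(4)"
```

```text
t 23.27 F [-0.14 -0.71  4.72] M [-0.2027  0.0344  0.1011] sdMz 0.0244 eff6 0.0797 [0.075 0.081 0.081 0.081] [0.113 0.102 0.062 0.128] q6 1.6882 yaw 0.1762 [0.4921 0.1488 0.0758] grip 0.156
```

Emit:
arm_command(
  commands=[
    {"rx": 0, "ry": -0.005, "rz": 0, "x": 0, "y": 0, "z": 0, "fingers": 0.7},
    {"rx": 0, "ry": -0.01, "rz": 0, "x": 0, "y": 0, "z": 0, "fingers": 0.7},
    {"rx": 0, "ry": -0.01, "rz": 0, "x": 0, "y": 0, "z": 0, "fingers": 0.7},
  ],
)

```text
clock: 23.65
eef_pos: [0.4921, 0.1489, 0.0758]
tool_rot: [-0.704, -0.066, 0.065, 0.704]
ft_force: [-0.5, -1.2, 5.0]
grip_width: 0.158
```

```bash
python3 -c "
from h import *
feel(4)"
```

```text
t 23.8 F [ 0.05 -1.08  5.32] M [-0.2581  0.033   0.0634] sdMz 0.0295 eff6 0.0636 [0.06  0.065 0.065 0.065] [0.029 0.042 0.079 0.103] q6 1.6783 yaw 0.1862 [0.4921 0.1488 0.0758] grip 0.157
```

Spring load is about 0.065–0.1 now. Opening in place, then rising straight up.

Emit:
arm_command(
  commands=[
    {"rx": 0, "ry": 0, "rz": 0, "x": 0, "y": 0, "z": 0, "fingers": 1.4},
    {"rx": 0, "ry": 0, "rz": 0, "x": 0, "y": 0, "z": 0, "fingers": 2},
    {"rx": 0, "ry": 0, "rz": 0, "x": 0, "y": 0, "z": 0, "fingers": 2.6},
    {"rx": 0, "ry": 0, "rz": 0, "x": 0, "y": 0, "z": 0, "fingers": 3},
    {"rx": 0, "ry": 0, "rz": 0, "x": 0, "y": 0, "z": 0, "fingers": 3},
  ],
)

```text
clock: 24.42
eef_pos: [0.4914, 0.1487, 0.0754]
tool_rot: [0.704, 0.066, -0.066, -0.704]
ft_force: [-1.1, -0.0, -0.3]
grip_width: 0.356
```

```bash
python3 -c "
from h import *
feel(3)"
```

```text
t 24.52 F [-0.36 -0.05 -0.21] M [ 0.0134  0.0095 -0.0032] sdMz 0.0064 eff6 0.0001 [0. 0. 0.] [ 0.001 -0.012  0.002] q6 1.6785 yaw 0.1860 [0.4915 0.1487 0.0754] grip 0.354
```

Emit:
arm_command(
  commands=[
    {"rx": 0, "ry": 0, "rz": 0, "x": 0, "y": -0.5, "z": 0, "fingers": 3},
    {"rx": 0, "ry": 0, "rz": 0, "x": 0, "y": -2, "z": 0, "fingers": 3},
    {"rx": 0, "ry": 0, "rz": 0, "x": 0, "y": -4.5, "z": 0, "fingers": 3},
    {"rx": 0, "ry": 0, "rz": 0, "x": 0, "y": -8, "z": 0, "fingers": 3},
    {"rx": 0, "ry": 0, "rz": 0, "x": 0, "y": -12, "z": 0, "fingers": 3},
    {"rx": 0, "ry": 0, "rz": 0, "x": -2, "y": -14, "z": -5, "fingers": 3},
    {"rx": 0, "ry": 0, "rz": 0, "x": -4, "y": -14, "z": -10, "fingers": 3},
    {"rx": 0, "ry": 0, "rz": 0, "x": -8, "y": -14, "z": -14, "fingers": 3},
    {"rx": 0, "ry": 0, "rz": 0, "x": -11, "y": -14, "z": -15, "fingers": 3},
    {"rx": 0, "ry": 0, "rz": 0, "x": -11, "y": -14, "z": -15, "fingers": 3},
  ],
)

```text
clock: 25.78
eef_pos: [0.4098, -0.0202, 0.2169]
tool_rot: [0.704, 0.065, -0.064, -0.704]
ft_force: [1.2, 0.5, -0.3]
grip_width: 0.35
```

```bash
python3 -c "
from h import *
to([.4912,.1485,.19],.186)
p,d=bot.camera('top'); cv2.imwrite('pics/t9.png',p[:,:,::-1])
cv2.imwrite('pics/t9c.png',cv2.resize(p[240:325,230:320,::-1],None,fx=7,fy=7,interpolation=cv2.INTER_CUBIC))
p,d=bot.camera('scene'); cv2.imwrite('pics/s9.png',p[:,:,::-1])
i=bot.camera_info('top')
for n in ('t5','t9'):
  h=cv2.cvtColor(cv2.imread(f'pics/{n}.png'),cv2.COLOR_BGR2HSV)
  for vmin in (150,190):
    m=(h[...,1]>140)&(h[...,0]<16)&(h[...,2]>vmin);m[:268]=0;m[296:]=0;m[:,:264]=0;m[:,290:]=0
    ys,xs=np.nonzero(m);Q=np.array([atz(i,x,y,.098) for x,y in zip(xs,ys)])
    c,e=np.linalg.eigh(np.cov(Q[:,:2].T));print(n,vmin,len(xs),Q.mean(0)[:2].round(4),np.degrees(np.arctan2(e[1,1],e[0,1]))%180)
"
```

```text
t 25.77 pos [ 0.4098 -0.0202  0.2169] shift [11.07  2.7  15.1 ] rv [ 0.0003 -0.0028  0.0013] F [ 1.21  0.46 -0.34] M [-0.031 -0.01   0.045] grip 0.35 q [-0.05  0.07 -0.24  1.26 -0.    1.34]
t5 150 107 [0.4924 0.1472] 150.93526990964267
t5 190 90 [0.4921 0.1473] 150.02113772301914
t9 150 114 [0.4904 0.1464] 102.08379882013594
t9 190 88 [0.4902 0.1461] 102.54840952879508
```

View pics/t9c.png

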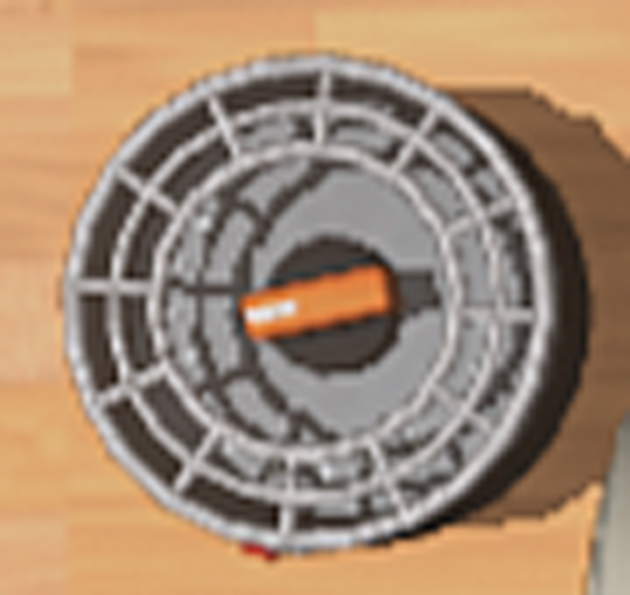

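View pics/s9.png

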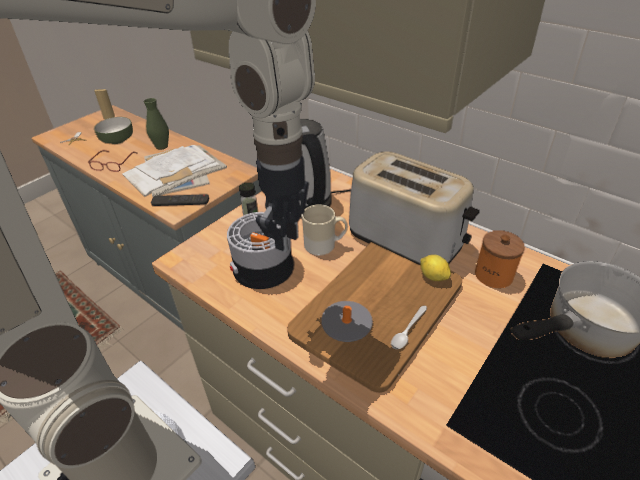

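The knob now lies at image azimuth 102.3°, equivalent to a jaw yaw of about 0.215. The touch was at about 0.24 and I released at 0.186, so it is still past the touch and near where the drag should hold it. The cap is upright on the board at (347,320), with the mug, jar, lemon and spoon in place. Handing in.

```bash
python3 -c "
from h import *
print(bot.close_job())"
```

```text
the job is handed in; nothing more can be done
None
```

The cap stands upright and released on the chopping board, and the knob is turned clockwise to where the burrs meet. I handed the job in at about 26 s of the 67 s; no verdict was reported.

- **Cap:** I lifted it off the guard, moved it over at about 0.4 m/s and lowered it until I felt the board. It stands at about (0.46, −0.12). The last picture shows the cap upright, with the mug, jar, lemon and spoon apparently where they were.
- **Knob:** I turned it about 0.88 rad clockwise in total. The burrs touched roughly 0.80 rad from the start. I stopped at about 0.11 N m above the drag, which is snug and well below 0.24.
- **Release:** I eased the wrist load to about 0.065 N m so the knob would not spring back, then opened the fingers and rose straight up. I felt no force on the way in or out of the guard.
- **Check on the knob:** after release the knob lies about 0.025 rad past the touch point. That is where the drag should hold it, with the burrs at about 2.5 N.

**Uncertain:** the knob angle comes from a picture good only to about 1–2°, so I did not measure the final burr contact directly. The settled and moving torque readings also put the touch point about 0.03 rad apart. By the moving reading alone, the knob would be about at the touch point.

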